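Close an evidence tub: line up the lid, snap its tabs

TASK

Close the evidence tub: first push the lid round, with all tabs still up, until its yellow lug points at the red mark on the tub, then press down the four blue snap tabs around the rim, one after another, until every one has clicked flat and stays down, with the lug still at the mark. Press only as firmly as the click needs, for the lid cracks at 45 N (the height of the tub differs each time and is not known beforehand), and leave the tape, torch and jar where they are.

Things in the scene. Friction and masses are not known exactly. Their poses are not given: they have to be found in the camera images.
- stand: Black round foot, 124 mm across, fixed to the table; on it, on a clamped telescopic column, a round grey evidence tub, 136 mm across, 84 mm tall, with a white lid 140 mm across. Origin: centre of the foot's underside, on the tub's axis; z up. The column, set anew each time, does not give under 45 N.
- below_mark (a point): Point on the table 100 mm from the tub's axis, right under the outer end of the red mark: a red ear, 12 mm wide, that sticks out of the tub's wall just under the lid (the red goes on down the wall). Seen from the axis it lies 45 degrees counter-clockwise of the stand's x axis.
- axis (a point): Point on the tub's axis, on top of the foot's collar, 16 mm above the table. The lid's flat top, level, is straight above it, anywhere from 119 to 169 mm above the table: a height reported nowhere, to be felt for or seen. The lid rests on a gasket that gives 1 mm per 10 N. Nothing stands on the lid within 30 mm of the axis.
- lid (a joint): Turn of the lid on the tub, rad. 0: yellow lug points at the red mark; positive: counter-clockwise of it from above. Stiff (0.2 N m, 5 N at the lug), stays where left, stops at +-1.4. The lug stands on the lid, centre 42 mm from the axis, 22 mm long (radially), 12 mm wide, 18 mm above the lid's flat top; a black line runs from it to the edge.
- tab1 (a joint): Angle of blue snap tab 1, rad: 0 up (start), 0.40 flat on its hard stop. On the lid, 45 degrees clockwise (seen from above) of the lug. Pressed straight down near its outer end it resists with up to 12 N over the first half of its way, gives way, clicks at about 0.33 and stays at 0.40; let go before, it springs up.
- tab2 (a joint): Like tab 1, 45 degrees counter-clockwise of the lug. All tabs turn with the lid. Each is a plate 28 mm long (radially), 26 mm wide, 4 mm thick, hinged on the lid 60 mm from the axis. Up, its outer end is 86 mm from the axis and 15 mm above the lid's flat top; flat, it reaches to 88 mm and its top is 4.5 mm above the lid's flat top.
- tab3 (a joint): Like tab 1, 135 degrees counter-clockwise of the lug (seen from above). 0 up, 0.40 flat.
- tab4 (a joint): Like tab 1, 135 degrees clockwise of the lug (seen from above). 0 up, 0.40 flat.
- tape: Bystander: green roll of tape lying flat, 68 mm across, 24 mm tall. Origin: centre of its underside.
- torch: Bystander: black torch lying down, 26 mm thick, 120 mm long along its x axis. Origin: the middle of its length, at its underside at the start.
- jar: Bystander: small closed jar, 44 mm across, 50 mm tall. Origin: centre of its underside.

How it is judged:
By the outcome, as a careful person would: the job done as asked, in the order asked, and still so for the second after the job is handed in, with the robot touching nothing.
It also fails if it takes over 72 s, if anything falls off the work surface, if the arm or the gripper's body presses on something with over 40 N, if the wrist force passes 120 N, or if a joint passes its speed limit or range.

ROBOT

A 6-joint arm with a two-finger parallel gripper is mounted at the origin on the work surface. World frame = base frame: x ahead of the robot, y to its left, z up, the work surface at z = 0. Lengths are in m, angles in rad, forces in N, time in s.
With the tool pointing down it reaches from about 0.3 to 0.825 m from the base axis. Payload 5.4 kg.
Tool frame: the origin (TCP) lies at the very end of the fingers, on their centre line; the grasp point (between the pads) lies 19 mm behind it; z points along the fingers, x is the direction in which the jaws open and shut, and the axes are right-handed (so a half turn about z gives the same grasp; the last joint's range is limited). The gripper opens to 92 mm and grips with 3 to 60 N. Pads are 20 mm wide; open, the fingers measure 128 mm over their backs; the gripper's body (75 mm by 189 mm) begins 69 mm behind the grasp point.
Start: joints at [1.015, 0.158, 1.597, -0, 1.386, -0.21], TCP at [0.195, 0.541, 0.189] pointing down, gripper open.
Joint ranges: [-2.91, 2.91], [-0.94, 2.29], [0.18, 2.7], [-1.29, 4.43], [0.17, 2.64], [-3, 3]. Speed limits (rad/s): [2.57, 2.57, 3.14, 3.14, 3.14, 3.14].

INTERFACE

Orientations are given as a rotation vector (axis times angle).
In Python, from workcell import bot gives the robot as it stands. Calls block until the motion is done:
- bot.goto(position, orientation): joint-space move of the TCP to a pose.
- bot.line_to(position, rot=None, max_speed=0.15): straight line of the TCP; rot=None keeps the orientation; max_speed is the mean speed in m/s.
- bot.set_joints(angles): joint-space move.
- bot.set_gripper(opening, newtons=None): opening from 0.0 (shut) to 1.0 (fully open); newtons is the grip in N (None keeps the last); returns when the fingers have stopped.
- bot.hold(seconds).
- bot.inverse_kinematics(position, orientation): joint angles nearest the present ones, or None.
- bot.read_camera(name): name is "side" or "top" or "wrist"; returns a dict with "pixels" (400x640x3 uint8, blue, green, red), "fx", "fy", "cx", "cy" (pixels), "R" (3x3) and "t" (3): a world point X has camera coordinates R X + t. Camera axes: x right, y down, z forward; pixel columns grow to the right and rows downward; lengths in m; the calibration is good to about 2 mm. A picture is of the moment at which its call begins. There is no depth.
A pose or a line that the arm cannot do raises bot.MotionError and nothing moves.
- bot.job_done(): hands the job in, once; it reports no verdict.
Readings, each from a call of its own:
- bot.current_clock(): time.
- bot.current_joints(): joint angles.
- bot.current_joint_vel(): joint speeds.
- bot.current_effort(): joint torques, N m.
- bot.current_ee_pos(): TCP position.
- bot.current_tool_rot(): TCP orientation.
- bot.current_contact_force(): force on the tool from outside, world axes, zero at the start.
- bot.current_ft_torque(): the same for the moment, N m.
- bot.current_opening(): opening from 0.0 (shut) to 1.0 (fully open).
Only numpy, scipy, OpenCV 4.12 (cv2) and the standard library are available. Lean on these libraries where they do the work, as an engineer would, in place of code of your own. Each camera call takes 0.05 s, during which the arm holds its last target. There are 200 camera calls.

## Working session

There is one attempt and no reset: what is moved stays moved. The work goes in short steps, each a Python script; the robot and the scene stay as the last script left them, time stands still between calls to the robot, and variables do not carry over. Pictures are saved under pics/ and viewed, about 8 in all and at most 12, crops included, and the job is handed in when it is done.

```bash
mkdir -p pics
python3 - <<'E'
from workcell import bot
import cv2,pickle
d={}
for n in("side","top","wrist"):
    c=bot.read_camera(n);d[n]=c;cv2.imwrite(f"pics/a_{n}.png",c["pixels"])
    print(n,c["fx"],c["cx"],c["cy"],c["R"],c["t"])
pickle.dump(d,open("a.pkl","wb"))
print(bot.current_clock(),bot.current_tool_rot(),bot.current_ee_pos())
E
```

```text
side 516.6485355759787 320.89847981705384 198.93423170796325 [[ 0.2277625  -0.97366111  0.01040623]
 [-0.70045082 -0.1712571  -0.69284894]
 [ 0.67638221  0.15051596 -0.72100767]] [-0.09292411  0.47793713  0.52846246]
top 447.31992116523145 318.8893088131428 201.02744743670857 [[-0.01636512 -0.9998254   0.00902005]
 [-0.98377146  0.01448892 -0.17884012]
 [ 0.1786782  -0.0118004  -0.9838368 ]] [0.0281647  0.6059297  0.81011062]
wrist 293.5257213828898 317.6649765751542 202.6287151195289 [[ 0.33942058  0.94063362 -0.00143734]
 [ 0.91377184 -0.32936436  0.23778172]
 [ 0.22319207 -0.08202141 -0.97131755]] [-0.5742354  -0.02695176  0.38984161]
0.15 [ 2.57004900e+00  1.80584333e+00 -2.04940966e-03] [0.194642   0.54051319 0.18817482]
```

View pics/a_top.png

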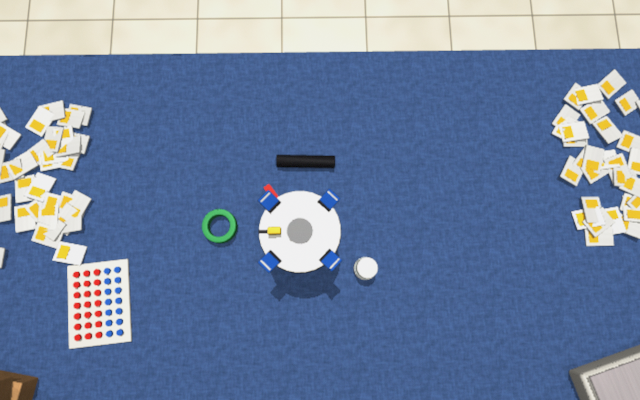

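View pics/a_side.png

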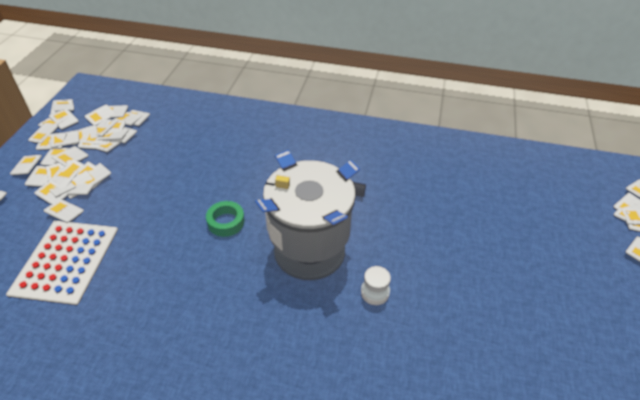

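The top view shows the lid centre at about (300,231), the lug at (274,231) on the left, and the red mark at (270,190). The side view has the grey centre disc at about (309,191).

```bash
cat > h.py <<'E'
import numpy as np,cv2
from scipy.spatial.transform import Rotation as Ro
def K(c): return np.array([[c["fx"],0,c["cx"]],[0,c["fy"],c["cy"]],[0,0,1]])
def onz(c,uv,z):
    R=np.array(c["R"]);o=-R.T@c["t"];d=R.T@np.linalg.inv(K(c))@[*uv,1]
    return o+d*(z-o[2])/d[2]
def tri(c1,p1,c2,p2):
    P=[K(c)@np.c_[c["R"],c["t"]] for c in(c1,c2)]
    X=cv2.triangulatePoints(P[0],P[1],np.array(p1,float),np.array(p2,float)).ravel()
    return X[:3]/X[3]
def blob(c,lo,hi,box,hsv=True):
    """largest blob of HSV range in box u0,v0,u1,v1: centroid, area, contour"""
    u0,v0,u1,v1=box
    im=cv2.cvtColor(c["pixels"],cv2.COLOR_BGR2HSV)[v0:v1,u0:u1]
    m=cv2.inRange(im,np.array(lo),np.array(hi))
    n,l,s,ce=cv2.connectedComponentsWithStats(m)
    if n<2: return None
    i=1+np.argmax(s[1:,4]); v,u=np.nonzero(l==i)
    return ce[i]+[u0,v0],s[i,4],np.c_[u+u0,v+v0]
YEL=((18,120,80),(35,255,255)); RED=((0,150,80),(8,255,255)); GREY=((0,0,90),(179,60,190))
E
python3 - <<'E'
import pickle
from h import *
d=pickle.load(open("a.pkl","rb"));T,S=d["top"],d["side"]
g1=blob(T,*GREY,(282,213,318,249));g2=blob(S,*GREY,(293,178,326,204))
print(g1[:2],g2[:2]);X=tri(T,g1[0],S,g2[0]);print("axis/lid",X)
y=blob(T,*YEL,(255,215,290,250));print(y[:2]);y2=blob(S,*YEL,(265,165,300,200));print(y2[:2])
L=tri(T,y[0],S,y2[0]);print("lug",L,L-X)
Lz=onz(T,y[0],X[2]+.016);print(Lz-X)
r=blob(T,*RED,(255,175,290,205));print(r[:2]);
z=X[2]-.02
for p in (r[0],r[2][np.argmin(r[2].sum(1))]):
    v=onz(T,p,z)-X;print("mark",v,np.hypot(*v[:2]),np.degrees(np.arctan2(v[1],v[0])))
v=Lz-X;print("lug ang",np.degrees(np.arctan2(v[1],v[0])),np.hypot(*v[:2]))
for n,b in(("top",(220,150,380,310)),("side",(230,130,390,290))):
    im=d[n]["pixels"][b[1]:b[3],b[0]:b[2]];cv2.imwrite(f"pics/b_{n}.png",cv2.resize(im,None,fx=2.4,fy=2.4,interpolation=cv2.INTER_CUBIC))
a,b=[cv2.imread(f"pics/b_{n}.png") for n in("top","side")];cv2.imwrite("pics/b.png",np.hstack([a,b]))
E
```

```text
(array([299.35845214, 230.51934827]), np.int32(491)) (array([308.62850972, 190.46652268]), np.int32(463))
axis/lid [0.53886413 0.05254135 0.1507831 ]
(array([273.70212766, 230.18085106]), np.int32(94))
(array([282.16923077, 179.46153846]), np.int32(65))
lug [0.53857065 0.09428237 0.16493009] [-0.00029348  0.04174102  0.01414699]
[-0.00093922  0.0431962   0.016     ]
(array([270.06818182, 189.40909091]), np.int32(44))
mark [ 0.07569773  0.05298632 -0.02      ] 0.09239965726330267 34.99095883376299
mark [ 0.08374326  0.05843358 -0.02      ] 0.1021147188047736 34.90620017016049
lug ang 91.24559032823046 0.04320640699314237
```

View pics/b.png

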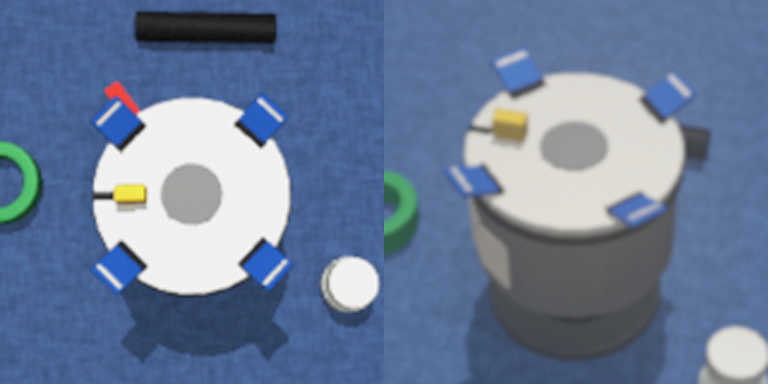

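The crop shows the mark's ear half hidden behind tab 1 at about 35–40° world. The lug is at 91° and 43 mm from the axis, which is within 1 mm of the stated 42. Next I feel for the lid top at the axis.

```bash
cat >> h.py <<'E'
AX=np.array([.5389,.0525]); 
def down(deg):
    return (Ro.from_euler('z',deg,degrees=True)*Ro.from_euler('x',180,degrees=True)).as_rotvec()
E
python3 - <<'E'
from workcell import bot
from h import *
bot.set_gripper(0.0)
rv=down(91.)
bot.goto([.36,.30,.26],rv)
bot.goto([*AX,.185],rv)
print(bot.current_clock(),bot.current_contact_force(),bot.current_ee_pos())
bot.line_to([*AX,.160],max_speed=.05)
z=.160;F0=bot.current_contact_force()[2];print(F0)
while z>.140:
    z-=.001;bot.line_to([*AX,z],max_speed=.03)
    f=bot.current_contact_force()[2]-F0
    print(round(z,4),bot.current_ee_pos()[2].round(5),round(f,2))
    if f>4:break
bot.line_to([*AX,.178],max_speed=.15)
print(bot.current_clock())
E
```

```text
3.85 [ 0.36395761 -0.24781105  0.1032333 ] [0.5387928  0.05375088 0.1853348 ]
0.7499303680784389
0.159 0.15923 -0.22
0.158 0.15796 0.02
0.157 0.1569 -0.68
0.156 0.15594 0.2
0.155 0.15493 -0.51
0.154 0.1539 -1.05
0.153 0.15291 -0.52
0.152 0.15193 -1.11
0.151 0.15089 -0.17
0.15 0.14991 -0.79
0.149 0.14888 -1.1
0.148 0.1479 -0.26
0.147 0.14692 -0.59
0.146 0.1459 -0.22
0.145 0.14489 -0.1
0.144 0.14392 -0.5
0.143 0.14291 -1.38
0.142 0.14192 -0.32
0.141 0.14087 -1.35
0.14 0.1399 -0.73
9.9
```

No contact down to 0.140, though the cameras said 0.151. I look before going on.

Run:
```python
from workcell import bot
from h import *
import pickle
d={n:bot.read_camera(n) for n in("side","top","wrist")};pickle.dump(d,open("c.pkl","wb"))
s=d["side"]["pixels"][100:300,210:410];cv2.imwrite("pics/c.png",np.hstack([cv2.resize(s,(400,400),interpolation=2),cv2.resize(d["wrist"]["pixels"],(400,250)) if 0 else cv2.resize(d["wrist"]["pixels"],(640,400))[:,120:520]]))
print(bot.current_ee_pos())
```

```text
[0.53802252 0.05258679 0.17657195]
```

View pics/c.png

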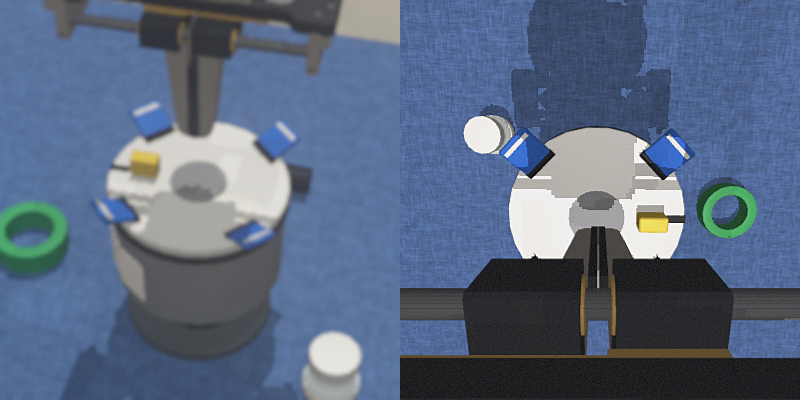

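The tip, at z 0.177, hangs well above the lid: its side pixel is about (307,166) and the disc's is about (309,190). I check the cameras against the known tip and keep feeling downward.

Run:
```python
from workcell import bot
from h import *
import pickle
d=pickle.load(open("c.pkl","rb"))
p=bot.current_ee_pos()
for n in("side","top"):
    c=d[n];q=K(c)@(np.array(c["R"])@p+c["t"]);print(n,"tip proj",q[:2]/q[2])
a=pickle.load(open("a.pkl","rb"))
for z in(.12,.13,.14,.15): print(z,onz(a["top"],(299.4,230.5),z).round(4),onz(a["side"],(308.6,190.5),z).round(4))
t0=bot.current_clock()
bot.line_to([*AX,.142],max_speed=.15)
z=.1415
F0=np.mean([bot.current_contact_force()[2] for _ in range(10)])
while z>.1165:
    z-=.001;bot.line_to([*AX,z],max_speed=.03)
    f=bot.current_contact_force()[2]-F0
    if f>2 or z<.122: print(round(z,4),bot.current_ee_pos().round(5),round(f,2))
    if f>5:break
bot.line_to([*AX,z+.03],max_speed=.15)
print(bot.current_clock()-t0,bot.current_clock())
```

```text
side tip proj [307.69980196 178.70563948]
top tip proj [299.56097661 229.03274645]
0.12 [0.5421 0.0547 0.12  ] [0.5686 0.0593 0.12  ]
0.13 [0.541  0.0544 0.13  ] [0.559  0.0568 0.13  ]
0.14 [0.5398 0.0541 0.14  ] [0.5494 0.0543 0.14  ]
0.15 [0.5387 0.0537 0.15  ] [0.5398 0.0518 0.15  ]
0.1235 [0.5391  0.05248 0.12415] 3.97
0.1225 [0.53916 0.05249 0.12372] 9.17
5.4917 15.5417
```

Contact at reported z ≈ 0.1246 (4 N and 9 N readings agree at 1 mm per 10 N). The side camera sees the tip about 12 px (≈26 mm) above where reported z puts it. Vision's lid height, 0.151, is off by the same 26 mm, so this looks like a constant offset along tool z. I use the felt height for motion and the vision xy. Now I push the lug to about 43° and look.

```bash
cat >> h.py <<'E'
AX=np.array([.5387,.0535]); LIDR=.1246; LIDV=.1508
def at(th,r,t):
    a=np.radians(th);return AX+[r*np.cos(a)-t*np.sin(a), r*np.sin(a)+t*np.cos(a)]
E
python3 - <<'E'
from workcell import bot
from h import *
import pickle
t0=bot.current_clock(); zt=LIDR+.006
p=at(91,.032,.023)
bot.line_to([*p,LIDR+.025],down(91),max_speed=.15)
bot.line_to([*p,zt],max_speed=.1)
print(bot.current_contact_force().round(1))
for th in (91,83,75,67,59,51,44):
    bot.line_to([*at(th,.032,.016),zt],down(th),max_speed=.08)
    print(th,bot.current_contact_force().round(1),bot.current_ee_pos().round(4),round(bot.current_clock()-t0,2))
bot.line_to([*at(44,.032,.020),zt],max_speed=.1)
bot.line_to([*at(44,.032,.020),LIDR+.04],max_speed=.2)
bot.goto([.40,.25,.26],down(60))
d={n:bot.read_camera(n) for n in("side","top","wrist")};pickle.dump(d,open("d.pkl","wb"))
T=d["top"]
g=blob(T,*GREY,(282,213,318,249));print(g[:2],onz(T,g[0],LIDV))
y=blob(T,*YEL,(255,190,330,250));v=(onz(T,y[0],LIDV+.016)[:2]-AX);print("lug",y[0],np.degrees(np.arctan2(v[1],v[0])),np.hypot(*v))
r=blob(T,*RED,(250,170,300,215));v=onz(T,r[0],LIDV-.01)[:2]-AX;print("red",r[:2],np.degrees(np.arctan2(v[1],v[0])),np.hypot(*v))
cv2.imwrite("pics/d.png",cv2.resize(T["pixels"][160:300,230:370],(560,560),interpolation=2))
print(bot.current_clock())
E
```

```text
[-0.1 -0.1 -0.4]
91 [-0.2  1.1 -0.4] [0.5226 0.085  0.1309] 1.01
83 [-5.5 -1.5  0.7] [0.526  0.0869 0.1306] 1.3
75 [-4.2 -1.4  2.2] [0.5311 0.0884 0.1306] 1.59
67 [-4.5 -1.5  0.4] [0.5362 0.0891 0.1306] 1.88
59 [-3.7 -0.3  1.1] [0.5413 0.0892 0.1305] 2.17
51 [-4.4  0.3  0.8] [0.5463 0.0886 0.1306] 2.47
44 [-4.5  2.   0.6] [0.5506 0.0875 0.1306] 2.74
(array([299.34343434, 230.59393939]), np.int32(495)) [0.53842175 0.05381435 0.1508    ]
lug [280.59139785 213.03225806] 47.946540736834095 0.04148427061343916
red (array([270.62637363, 191.81318681]), np.int32(91)) 35.77389749868105 0.08562004116184802
19.9417
```

View pics/d.png

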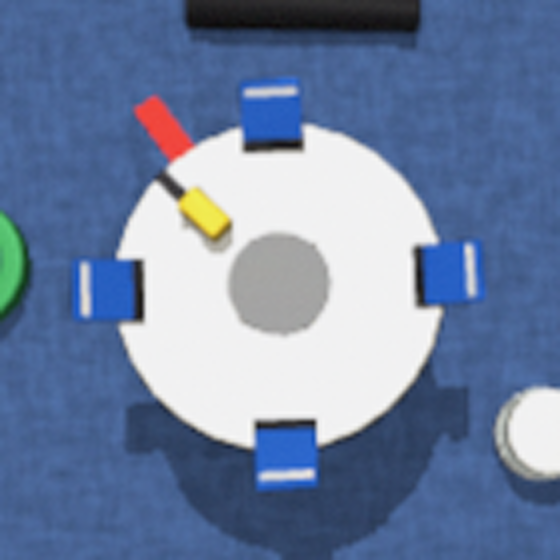

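The ear is now fully visible. Red lies at 35.8° and the lug at 47.9°, so about 12° remain. I push that far, then check with the closer wrist view.

```bash
cat >> h.py <<'E'
def check(bot,tag):
    import pickle
    d={n:bot.read_camera(n) for n in("top","wrist")};pickle.dump(d,open(tag+".pkl","wb"))
    for n,gb,zoff in(("top",(282,213,318,249),0),("wrist",None,0)):
        c=d[n];full=(0,0,640,400) if n=="wrist" else (240,170,330,250)
        y=blob(c,*YEL,full);r=blob(c,*RED,full)
        if y is None or r is None: print(n,"not seen");continue
        A=lambda v:(np.degrees(np.arctan2(v[1],v[0])).round(2),np.hypot(*v[:2]).round(4))
        print(n,"lug",y[0],y[1],A(onz(c,y[0],LIDV+.016)[:2]-AX),"red",r[0],r[1],A(onz(c,r[0],LIDV-.01)[:2]-AX))
    cv2.imwrite(f"pics/{tag}.png",d["wrist"]["pixels"])
E
python3 - <<'E'
from workcell import bot
from h import *
zt=LIDR+.006
bot.goto([*at(44,.032,.021),LIDR+.04],down(44))
bot.line_to([*at(44,.032,.021),zt],max_speed=.15)
for th in (44,38,32.3):
    bot.line_to([*at(th,.032,.016),zt],down(th),max_speed=.08)
    print(th,bot.current_contact_force().round(1))
bot.line_to([*at(th,.032,.020),zt],max_speed=.1)
bot.line_to([*at(th,.032,.020),LIDR+.04],max_speed=.2)
bot.goto([*(AX+[.085,.0]),LIDR+.09],down(91))
check(bot,"e")
print(bot.current_clock(),bot.current_ee_pos())
E
```

```text
44 [-0.3  2.9  1.1]
38 [-1.3  4.6  2.7]
32.3 [-0.3  4.1  2.9]
top lug [283.74647887 208.42253521] 71 (np.float64(35.72), np.float64(0.0437)) red [270.67032967 191.97802198] 91 (np.float64(35.85), np.float64(0.0853))
wrist lug [330.42847458 353.97559322] 1475 (np.float64(3.74), np.float64(0.2296)) red [368.74722222 188.78333333] 360 (np.float64(34.28), np.float64(0.0845))
23.6833 [0.62304788 0.0537455  0.21374588]
```

View pics/e.png

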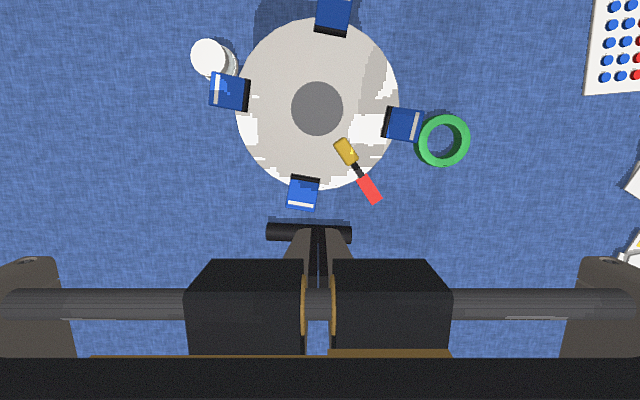

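In the wrist view the disc (317,108), lug (346,152), black line and red ear (370,189) lie in one line, and the earlier wrist blob was gripper metal. I recompute the lug with a box, then press tab 1 in small, force-checked steps.

```bash
cat >> h.py <<'E'
LUG=35.6
def press(bot,off,name):
    a=np.radians(LUG+off);p=AX+.081*np.array([np.cos(a),np.sin(a)])
    bot.goto([*p,LIDR+.035],down(91))
    bot.line_to([*p,LIDR+.018],max_speed=.1)
    F0=np.mean([bot.current_contact_force()[2] for _ in range(5)]);log=[];z=LIDR+.018
    while z>LIDR+.0005:
        z-=.001;bot.line_to([*p,z],max_speed=.03)
        f=bot.current_contact_force()[2]-F0;e=bot.current_ee_pos()[2]-LIDR
        log.append((round(e*1e3,1),round(f,1)))
        if f>22 or (e<.0047 and f>9): break
    print(name,log)
    bot.line_to([*p,LIDR+.035],max_speed=.2);print(bot.current_clock())
E
python3 - <<'E'
from workcell import bot
from h import *
import pickle
c=pickle.load(open("e.pkl","rb"))["wrist"]
y=blob(c,*YEL,(325,130,365,175));g=blob(c,*GREY,(288,80,346,136))
r=blob(c,*RED,(340,150,400,220))
G=onz(c,g[0],LIDV);Y=onz(c,y[0],LIDV+.016);Rd=onz(c,r[0],LIDV-.01)
print(G,y[0],*[np.degrees(np.arctan2(*(v-G)[1::-1])) for v in(Y,Rd)],np.linalg.norm((Y-G)[:2]))
press(bot,-45,"tab1")
E
```

```text
[0.53826556 0.051441   0.1508    ] [345.640625   151.23958333] 35.22610104167663 35.25181122019524 0.0421366434707707
tab1 [(np.float64(17.8), np.float64(-0.2)), (np.float64(16.0), np.float64(0.7)), (np.float64(15.1), np.float64(0.4)), (np.float64(14.4), np.float64(3.1)), (np.float64(13.6), np.float64(2.7)), (np.float64(12.7), np.float64(5.5)), (np.float64(12.1), np.float64(6.9)), (np.float64(11.5), np.float64(8.1)), (np.float64(10.8), np.float64(10.3)), (np.float64(10.2), np.float64(10.9)), (np.float64(9.5), np.float64(11.1)), (np.float64(8.7), np.float64(11.7)), (np.float64(7.9), np.float64(11.7)), (np.float64(7.0), np.float64(11.3)), (np.float64(5.6), np.float64(3.0)), (np.float64(2.8), np.float64(5.3)), (np.float64(2.2), np.float64(7.9)), (np.float64(1.6), np.float64(9.3))]
29.1667
```

Both views put the lug on the mark within 0.2°. Tab 1 clicked: 11.7 N peak, then a drop to 3 N, then the hard stop. I press the other three, then check.

Run:
```python
from workcell import bot
from h import *
bot.goto([*(AX+[.06,.03]),LIDR+.04],down(91))
press(bot,45,"tab2")
bot.goto([*at(125,.08,0),LIDR+.04],down(91))
press(bot,135,"tab3")
press(bot,-135,"tab4")
bot.goto([*(AX+[.085,.0]),LIDR+.09],down(91))
check(bot,"f");c=bot.read_camera("side")["pixels"][100:300,210:410]
w=cv2.imread("pics/f.png")[0:260,160:480]
cv2.imwrite("pics/f2.png",np.hstack([cv2.resize(c,(320,320),interpolation=2)[:260],w]))
print(bot.current_clock())
```

```text
tab2 [(np.float64(17.3), np.float64(-0.1)), (np.float64(16.1), np.float64(-0.5)), (np.float64(15.2), np.float64(0.7)), (np.float64(14.4), np.float64(2.0)), (np.float64(13.5), np.float64(3.7)), (np.float64(12.7), np.float64(6.7)), (np.float64(12.1), np.float64(7.0)), (np.float64(11.4), np.float64(10.1)), (np.float64(10.8), np.float64(10.0)), (np.float64(10.2), np.float64(12.0)), (np.float64(9.5), np.float64(13.0)), (np.float64(8.7), np.float64(13.6)), (np.float64(7.9), np.float64(14.2)), (np.float64(7.0), np.float64(13.6)), (np.float64(5.4), np.float64(4.8)), (np.float64(2.6), np.float64(5.9)), (np.float64(2.0), np.float64(7.1)), (np.float64(1.3), np.float64(9.0))]
34.9917
tab3 [(np.float64(17.4), np.float64(0.3)), (np.float64(16.1), np.float64(-1.4)), (np.float64(15.1), np.float64(-0.1)), (np.float64(14.2), np.float64(2.1)), (np.float64(13.3), np.float64(5.0)), (np.float64(12.4), np.float64(5.8)), (np.float64(11.7), np.float64(9.3)), (np.float64(10.9), np.float64(9.4)), (np.float64(10.2), np.float64(11.0)), (np.float64(9.4), np.float64(13.5)), (np.float64(8.4), np.float64(15.0)), (np
[... 520 characters left out ...]
.5)), (np.float64(10.7), np.float64(10.8)), (np.float64(10.1), np.float64(11.3)), (np.float64(9.3), np.float64(11.9)), (np.float64(8.6), np.float64(13.1)), (np.float64(7.8), np.float64(12.5)), (np.float64(6.8), np.float64(14.7)), (np.float64(4.4), np.float64(0.6)), (np.float64(2.6), np.float64(6.2)), (np.float64(2.0), np.float64(8.1)), (np.float64(1.4), np.float64(10.1))]
46.2583
top lug [283.69863014 208.60273973] 73 (np.float64(36.04), np.float64(0.0435)) red [270.62222222 191.94444444] 90 (np.float64(35.87), np.float64(0.0854))
wrist lug [330.56509695 353.94806094] 1444 (np.float64(3.6), np.float64(0.2268)) red [369.85359116 190.48895028] 362 (np.float64(34.3), np.float64(0.0846))
47.0167
```

View pics/f2.png

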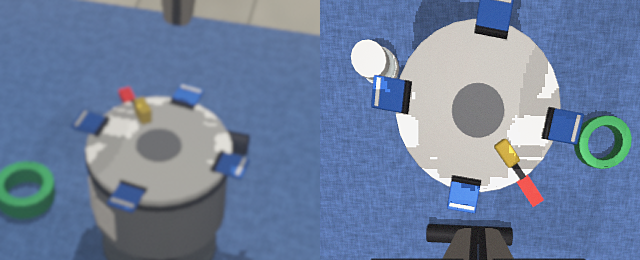

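All four show the click: a peak of 12–15.5 N, a drop, then the hard stop at 10 N or less. The picture shows the lug still on the mark, and tape and jar unmoved. I probe each tab lightly at 9.5 mm above the lid, where an upright tab would resist with about 11 N, then retreat.

Run:
```python
from workcell import bot
from h import *
for off in(-45,45,135,-135):
    a=np.radians(LUG+off);p=AX+.081*np.array([np.cos(a),np.sin(a)])
    bot.goto([*p,LIDR+.03],down(91))
    F0=np.mean([bot.current_contact_force()[2] for _ in range(5)])
    bot.line_to([*p,LIDR+.0095],max_speed=.1);bot.hold(.1)
    print(off,np.mean([bot.current_contact_force()[2] for _ in range(5)])-F0,bot.current_ee_pos()[2]-LIDR)
    bot.line_to([*p,LIDR+.03],max_speed=.2)
bot.line_to([*p,LIDR+.12],max_speed=.2)
import pickle
T=bot.read_camera("top");A=pickle.load(open("a.pkl","rb"))["top"]
for n,lo,hi,b in(("tape",(50,100,50),(75,255,255),(190,200,245,250)),("torch",(0,0,0),(179,255,50),(265,145,345,175)),("jar",(0,0,150),(179,60,255),(350,252,385,285))):
    print(n,blob(A,lo,hi,b)[:2],blob(T,lo,hi,b)[:2])
print(bot.current_clock())
```

```text
-45 -1.2346217777974746 0.010638508530394705
45 0.09777762216252164 0.009766699365489726
135 -0.10016351093554798 0.009854192497968886
-135 0.3704550769971976 0.009929083109856837
tape (array([218.85448393, 225.60575296]), np.int32(591)) (array([218.86417657, 225.55178268]), np.int32(589))
torch (array([305.51255539, 161.17282127]), np.int32(677)) (array([284.955, 160.58 ]), np.int32(200))
jar (array([365.78947368, 267.25598086]), np.int32(418)) (array([365.76849642, 267.27446301]), np.int32(419))
52.4583
```

The tabs are all down, since none resists. The torch blob is probably just covered by the gripper, so I move aside, recheck and hand in.

Run:
```python
from workcell import bot
from h import *
bot.goto([.38,-.15,.28],down(91))
T=bot.read_camera("top");t=blob(T,(0,0,0),(179,255,50),(265,145,345,175))
print(t[:2],bot.current_clock(),bot.current_contact_force().round(1))
if np.hypot(*(t[0]-[305.5,161.2]))<1.5: bot.job_done();print("done")
```

```text
(array([305.44510386, 161.16913947]), np.int32(674)) 53.3083 [-0.1  0.4  0.2]
the job is handed in; nothing more can be done
done
```

The tub is closed and the job is handed in, at about 53 s of the 72 s allowed. I pushed the lid clockwise by its lug to the red mark, then pressed tabs 1 to 4 one after another.

**Last checks**
- **Lug:** after the presses, the top camera had the lug at 36.0° and the mark at 35.9°. Before them, the wrist camera had them 0.03° apart.
- **Tabs:** each showed the click, peaking at 12–15.5 N, well under the 45 N limit, then dropping and meeting the stop at about 10 N. A light probe afterwards met no resistance on any tab.
- **Bystanders:** tape, torch and jar were within 0.1 px of where they started.

**What disagreed**
- **Lid height:** the lid was felt at 0.1246 m by reported tool z, but the two cameras gave 0.151 m. The side view showed the tool tip off by about the same 26 mm. I did not find the cause. I used the felt height for moving and the camera value for measuring in the images.
- **Flat tabs:** with 9–10 N on them, the tab stops read about 2 mm lower than I expected, possibly because the gasket tilts under an off-centre load.
- **Masks:** one yellow mask picked up gripper metal, and one torch reading was thrown off, apparently by the gripper covering it. I redid both, except that the wrist lug reading was not redone after the presses.

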